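# Tilt the rolling pin out of a short-running drawer and hold it ready over the board

### The arm

A 6-joint arm with a two-finger parallel gripper is mounted at the origin on a cart in front of the work surface, level with it; the furniture and walls round the work are solid. World frame = base frame: x ahead of the robot, y to its left, z up, the work surface at z = 0. Lengths are in m, angles in rad, forces in N, time in s.
With the tool pointing down it reaches from about 0.325 to 0.925 m from the base axis. Payload 3.1 kg.
Tool frame: the origin (TCP) lies on the mounting face of the last link; the fingertips stand 173 mm ahead of it and the grasp point (between the pads) lies 155 mm ahead of it; z points along the fingers, y is the line along which they close (so a half turn about z gives the same grasp; the last joint's range is limited). The gripper opens to 85 mm and grips with 20 to 120 N. Pads are 22 mm wide; open, the fingers measure 114 mm over their backs; the gripper's body (76 mm by 85 mm) begins 54 mm behind the grasp point. The pads swing forward as they close: fully open they stand 13 mm farther back than shut.
Start: joints at [-1.417, 0.217, 1.613, -0, 1.311, -0.112], TCP at [0.164, -0.603, 0.405] pointing down, gripper open.
Joint ranges: [-2.75, 2.75], [-0.78, 2.1], [0.31, 2.55], [-1.13, 4.27], [0.13, 2.63], [-2.58, 2.58]. Speed limits (rad/s): [2.79, 2.79, 3.14, 3.14, 3.14, 3.14].

### API

Orientations are given as a unit quaternion [x, y, z, w].
In Python, from bench import robot gives the robot as it stands.
- The arm moves only by the shell command python3 -m handwheel 'ROWS' [OPENING]. ROWS is JSON, a list of rows, each a list of 6 numbers: the shift along the world's x, y, z in cm, then the turn, a rotation vector about the world's x, y, z in rad. A call has exactly 8 rows; each row is the pose to reach, as a shift and turn from the pose commanded when the call began; what a row does not reach only later rows make up. A row lasts 1/8 s, in which the tool goes at most 62.5 mm and 10.7 degrees, less where a joint would pass 70% of its speed; a pose out of reach is approached as far as the arm can. A call with a gripper value outside its range is refused whole. OPENING is the opening, from 0 (shut) to 1 (fully open), set as the call begins (- or left out, the last holds). The fingers move at their own pace and stop on an object; the grip force is fixed at half the most. Time passes only in rows, so rows that repeat a pose let the fingers close, or fill a call up. It gives the time, the measured TCP pose, the force, the opening and the grip force at its end, in the units of the state.
- robot.state(): the state, without advancing time (a new reading comes with each control period).
- robot.get_image(name): name is "scene" or "top"; returns a dict with "color" (384x512x3 uint8, red, green, blue), "z_map" (384x512 float32, m along the optical axis (not along the pixel's ray), 0 where there is no reading), "mtx" (3x3 intrinsics, pixels), "rvec" (rotation vector, rad) and "tvec" (3), from world to camera coordinates, as OpenCV has them. Camera axes: x right, y down, z forward; pixel columns grow to the right and rows downward; lengths in m; the calibration is good to about 2 mm. A picture is of the moment at which its call begins.
- robot.hand_in(): hands the job in; it is judged then, once.
The state is a dict: "clock": time; "q": joint angles; "joint_velocities": joint speeds; "effort": joint torques, N m; "eef_pos": TCP position; "tcp_rot": TCP orientation; "wrist_force": force on the tool from outside, world axes, zero at the start; "wrist_torque": the same for the moment, N m; "grip_width": finger opening in m; "gripper_force": force on a finger pad.
Only numpy, scipy, OpenCV 4.12 (cv2) and the standard library are available. Lean on these libraries where they do the work, as an engineer would, in place of code of your own. Each camera call takes 0.05 s, during which the arm holds its last target. There are 200 camera calls.

### The job

Pull the drawer of the small wooden chest on the worktop out to its stop and leave it out. The drawer only comes part of the way, so tilt the rolling pin to ease it out through the gap, near end first, without forcing it against the chest or taking the pastry brush out. Finish still gripping the rolling pin: hold it still, level and lengthwise over the middle of the chopping board, about 15 cm above the board and touching nothing else, with the things standing about left where they are.

Things in the scene. Friction and masses are not known exactly. Their poses are not given: they have to be found in the camera images.
- chest: Dark wooden counter-top chest with one drawer, fixed on the worktop: 263 mm deep (x), 250 mm wide (y), 100 mm high. Origin: centre of its underside on the worktop. Its -x side is the drawer front, towards the robot; the drawer slides out along the chest's -x. The top board is 10 mm thick, its underside 90 mm above the worktop, its front edge at x = -131.5 mm.
- drawer (a joint): How far the drawer is pulled out: 0 shut (as at the start) to 0.135 m at its stop. About 3 N of runner friction, no spring: it stays where it is left. At the stop only 121 mm of the 230 mm long inside (from the inner face of its front to the front edge of the chest's top board) lies open.
- drawer_in (a point): Centre of the drawer's inner floor, 14 mm above the worktop; moves with the drawer, axes as the chest's. Inside, the drawer is 230 mm long (x) and 202 mm wide (y). A divider along x, 5 mm thick and 22 mm high, makes two lanes, each 98 mm wide. The sides reach to 58 mm above the worktop, the back to 56 mm.
- drawer_front_top (a point): Middle of the top edge of the drawer front, 84 mm above the worktop; the front is 14 mm thick (x) and 222 mm wide. Moves with the drawer.
- knob (a point): Middle of the head of the drawer's brass knob, 62 mm above the worktop and 21 mm out from the drawer front, on the chest's centre line. The head is round (axis along the chest's x), 27 mm across, and ends 31 mm out from the front; the neck is 12 mm thick. Pinch it across its sides from above. Moves with the drawer; axes as the chest's.
- rolling_pin: Small light wooden rolling pin, 220 mm long along its own x, a straight 24 mm thick cylinder over the middle 196 mm with a 17 mm turned button at each end; about 0.1 kg. It lies in one lane (left or right) of the drawer, out of sight until the drawer is open; it may shift a little as the drawer moves. Origin: on its underside at mid-length, 12 mm below the centre line; it may be rolled about x.
- pin_near (a point): Centre of the pin's end face nearest the robot and the drawer front (x = -110 mm of the pin).
- pin_middle (a point): Middle of the pin's centre line.
- board: Dark wooden chopping board, 270 mm long, 160 mm wide, 18 mm thick, fixed flat on the worktop to the right of the chest. Origin: centre of its underside. It is longest along its own y (to within 4 degrees), which points roughly away from or towards the robot.
- brush: Flat pastry brush with a wooden handle, 200 mm long along its x, 42 mm wide, 20 mm high, in the drawer's other lane. Origin: underside at mid-length. Stays in the drawer.
- salt: White salt cellar, 68 mm across, 34 mm high, standing on the rear part of the chest's top. Origin: centre of its foot.
- lemon: Lemon, 76 x 56 x 55 mm, loose on the worktop at the right. Origin: underside.
- tumbler: Brass tumbler, 73 mm across, 82 mm high, loose on the worktop close beside the chest, on its left. Origin: centre of its foot.

How it is judged:
On the way, in this order (a step that is already met when the one before it is completed fails the run):
1. the drawer is pulled out to its stop (value of joint drawer above 0.128 m), for 0.2 s.
2. the pin is tilted in the gap: its near end is up above the drawer front while its middle is still lower than the chest's top board (height (world z) of pin_near above 0.09 m and height (world z) of pin_middle below 0.09 m), for 0.1 s.
At the end, for the whole second after the job is handed in: Drawer at least 120 mm out. Pin gripped (over 2 N) and still (under 0.03 m/s), touching neither chest nor board; level within 12 degrees, in line with the board within 17 degrees, its middle within 50 mm of the board's middle from above and 110 to 260 mm above the worktop (value of joint drawer above 0.12 m and contact force between rolling_pin and the fingers above 2 N and height (world z) of pin_middle between 0.11 and 0.26 m and angle between rolling_pin's own x axis and vertical between 1.35 and 1.79 rad and horizontal distance between pin_middle and board below 0.05 m and angle between the x axis of rolling_pin and the y axis of board, either way round below 0.3 rad and linear speed of rolling_pin below 0.03 m/s and contact force between rolling_pin and chest below 0.3 N and contact force between rolling_pin and board below 0.3 N); the arm keeps its last pose, push and grip.
It fails at once if the pin is forced against the chest or its drawer (over 30 N) (contact force between rolling_pin and chest above 30 N).
It fails at once if the pastry brush is lifted out of the drawer (height (world z) of brush above 0.07 m).
It fails at once if a bystander is displaced: salt cellar, lemon or tumbler by more than 30 mm (distance of any of salt, lemon, tumbler from where it was at the start of the episode above 0.03 m).
It also fails if it takes over 58 s, if anything falls off the work surface, if the arm or the gripper's body presses on something with over 40 N, if the wrist force passes 120 N, or if a joint passes its speed limit or range.

## Working session

There is one attempt and no reset: what is moved stays moved. The work goes in short steps, Python scripts to look and compute and a shell command to move; the robot and the scene stay as the last step left them, time stands still between calls to the robot, and variables do not carry over. Pictures are saved under pics/ and viewed, at most 10 in all, crops included, and the job is handed in when it is done.

```bash
ls; mkdir -p pics; cat > h.py <<'E'
import numpy as np,cv2
from bench import robot
def pts(im):
    K=im["mtx"];R,_=cv2.Rodrigues(np.array(im["rvec"],float));t=np.array(im["tvec"],float).ravel()
    z=im["z_map"];v,u=np.mgrid[:z.shape[0],:z.shape[1]]
    c=np.stack([(u-K[0,2])/K[0,0]*z,(v-K[1,2])/K[1,1]*z,z],-1)
    P=(c-t)@R
    P[z==0]=np.nan
    return P
def save(im,n): cv2.imwrite("pics/"+n,im["color"][...,::-1])
E
python3 - <<'E'
from h import *
print(robot.state())
a=robot.get_image("scene");b=robot.get_image("top")
c=np.vstack([a["color"],b["color"]])
for n,i in(("scene",a),("top",b)):
    save(i,n+"0.png");P=pts(i);np.save(n+"0.npy",P)
    R,_=cv2.Rodrigues(np.array(i["rvec"],float));print(n,-R.T@np.array(i["tvec"]).ravel())
E
```

```text
pics
{'clock': 0.0, 'q': array([-1.41721034e+00,  2.17785775e-01,  1.61498343e+00,  1.14280066e-05,
        1.31132828e+00, -1.12176653e-01]), 'joint_velocities': array([ 0.00119672, -0.00041912, -0.00097624,  0.00144811, -0.00069902,
       -0.00220364]), 'effort': array([ 2.37740105e-04, -3.96839440e+01, -3.03853619e+01, -1.38149767e-04,
        9.71145811e-03, -2.07168853e-06]), 'eef_pos': array([ 0.16412546, -0.6026299 ,  0.40332241]), 'tcp_rot': array([ 9.91183679e-01,  1.32489044e-01, -2.04092195e-05, -1.25225842e-03]), 'wrist_force': array([ 0.51540365, -0.25439988,  0.2382211 ]), 'wrist_torque': array([ 0.02844356, -0.05169831, -0.01229323]), 'gripper_force': 0.0, 'grip_width': 0.08523681445936478}
scene [-0.1155914  -1.40479926  1.22591121]
top [ 0.24745709 -0.21983709  1.73416295]
```

View pics/top0.png

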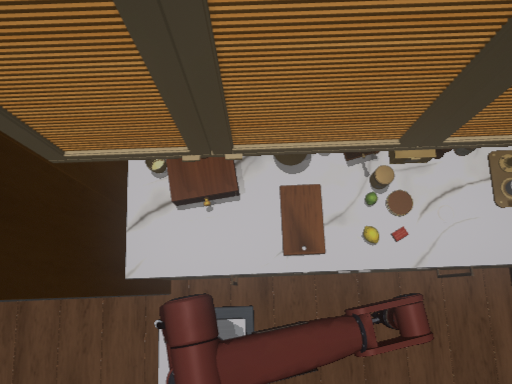

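View pics/scene0.png

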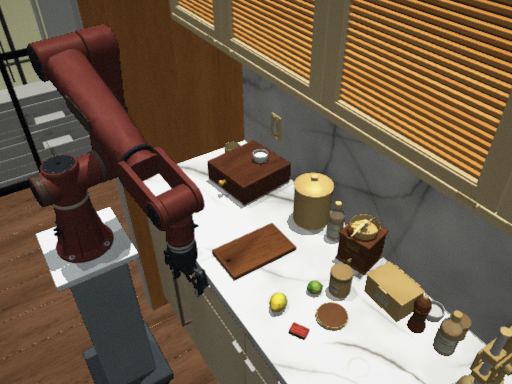

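The top view shows the chest at about (170–237, 157–203) with its knob at (207,202), and the board at (281–325, 184–255). The scene view shows the salt at (260,156) and the lemon at (278,300). Next I'll measure them.

```bash
python3 - <<'E'
from h import *
for n in("top","scene"):
    P=np.load(n+"0.npy").reshape(-1,3);im=cv2.imread(f"pics/{n}0.png").reshape(-1,3)
    def rect(m,name):
        q=P[m][:,:2].astype(np.float32)*1000
        if len(q)<10: return print(n,name,len(q))
        r=cv2.minAreaRect(q);print(n,name,len(q),np.round(r[0]),np.round(r[1]),round(r[2],1), 'z',np.median(P[m][:,2]).round(4),'min',q.min(0).round(),'max',q.max(0).round())
    x,y,z=P.T
    rect((z>.092)&(z<.108)&(x>.3)&(x<.8)&(y>-.12)&(y<.3),'chesttop')
    rect((z>.011)&(z<.025)&(x>.2)&(x<.65)&(y<-.1)&(y>-.5),'board')
    rect((z>.04)&(z<.08)&(x>.3)&(x<.45)&(abs(y)<.25)&(im[:,2]>110)&(im[:,0]<90),'knob')
    rect((z>.115)&(z<.15)&(x>.4)&(x<.75)&(y>-.1)&(y<.2),'salt')
    rect((z>.06)&(z<.088)&(x>.3)&(x<.75)&(y>.1)&(y<.35),'tumbler')
    rect((z>.02)&(z<.06)&(im[:,2]>140)&(im[:,0]<60)&(y<-.3)&(x<.5)&(x>.1),'lemon')
    k=(z>.092)&(z<.108)&(x>.3)&(x<.8)&(y>-.12)&(y<.3)
    yb=np.arange(-.06,.16,.015);f=[]
    for c in yb:
        s=k&(abs(y-c)<.0075)
        if s.sum()>4:f.append((c,np.percentile(x[s],3)))
    f=np.array(f);print(n,'front edge fit',np.polyfit(f[:,0],f[:,1],1),f.round(3).tolist())
E
```

```text
top chesttop 2359 [523.  86.] [443. 412.] 0.0 z 0.1006 min [ 301. -120.] max [745. 292.]
top board 2688 [ 480. -300.] [329. 389.] 2.4 z 0.0186 min [ 311. -495.] max [ 646. -100.]
top knob 0
top salt 0
top tumbler 329 [525. 211.] [166. 449.] 89.3 z 0.0745 min [302. 125.] max [750. 292.]
top lemon 55 [ 428. -693.] [143.  46.] 79.5 z 0.0469 min [ 413. -767.] max [ 464. -622.]
top front edge fit [0.00530685 0.596752  ] [[-0.06, 0.604], [-0.045, 0.601], [-0.03, 0.601], [-0.015, 0.597], [0.0, 0.595], [0.015, 0.593], [0.03, 0.59], [0.045, 0.588], [0.06, 0.588], [0.075, 0.587], [0.09, 0.585], [0.105, 0.634]]
scene chesttop 1598 [628.  90.] [343. 420.] 0.3 z 0.1012 min [ 456. -120.] max [800. 299.]
scene board 2362 [ 511. -289.] [377. 274.] 89.5 z 0.0189 min [ 373. -477.] max [ 649. -101.]
scene knob 0
scene salt 17 [745. -33.] [ 7. 36.] 3.5 z 0.1293 min [742. -51.] max [749. -15.]
scene tumbler 318 [628. 279.] [152. 294.] 59.3 z 0.0734 min [466. 141.] max [749. 303.]
scene lemon 81 [ 421. -598.] [310.  94.] 78.0 z 0.0372 min [ 400. -756.] max [ 498. -451.]
scene front edge fit [0.28152734 0.59791306] [[-0.06, 0.607], [-0.045, 0.6], [-0.03, 0.597], [-0.015, 0.596], [0.0, 0.594], [0.015, 0.593], [0.03, 0.591], [0.045, 0.591], [0.06, 0.589], [0.075, 0.584], [0.09, 0.587], [0.105, 0.63], [0.12, 0.725]]
```

```bash
cat >> h.py <<'E'
def comp(m,sh=(384,512)):
    n,l,s,c=cv2.connectedComponentsWithStats(m.reshape(sh).astype(np.uint8),connectivity=4)
    k=1+np.argmax(s[1:,4]); return (l==k).ravel()
E
python3 - <<'E'
from h import *
for n in("top","scene"):
    P=np.load(n+"0.npy").reshape(-1,3);im=cv2.imread(f"pics/{n}0.png").reshape(-1,3).astype(int)
    x,y,z=P.T
    def rect(m,name):
        m=comp(m)
        q=P[m][:,:2].astype(np.float32)*1000
        r=cv2.minAreaRect(q);print(n,name,len(q),np.round(r[0]),np.round(r[1]),round(r[2],1), 'z',np.median(P[m][:,2]).round(4),'min',q.min(0).round(),'max',q.max(0).round());return m
    m=rect((z>.095)&(z<.106)&(x>.5)&(x<.95)&(y>-.3)&(y<.3),'chesttop')
    rect((z>.012)&(z<.025)&(x>.2)&(x<.75)&(y<-.1)&(y>-.6),'board')
    rect((z>.04)&(z<.08)&(x>.48)&(x<.63)&(abs(y)<.2)&(im[:,2]-im[:,0]>60),'knob')
    rect((z>.12)&(z<.15)&(x>.6)&(x<.95)&(y>-.2)&(y<.2),'salt')
    rect((z>.07)&(z<.09)&(x>.6)&(x<.95)&(y>.09)&(y<.35),'tumbler')
    rect((z>.02)&(z<.06)&(im[:,2]>140)&(im[:,0]<60)&(y<-.4)&(x<.7)&(x>.1),'lemon')
E
```

```text
top chesttop 2085 [676. -19.] [164. 250.] 7.5 z 0.1006 min [ 580. -151.] max [745. 113.]
top board 2556 [ 509. -391.] [270. 160.] 0.4 z 0.0187 min [ 374. -471.] max [ 644. -310.]
top knob 24 [579. -34.] [21. 19.] 1.6 z 0.0721 min [568. -43.] max [589. -24.]Traceback (most recent call last):
  File "<stdin>", line 12, in <module>
  File "<stdin>", line 6, in rect
  File "h.py", line 13, in comp
    k=1+np.argmax(s[1:,4]); return (l==k).ravel()
        ~~~~~~~~~^^^^^^^^^
    return _wrapfunc(a, 'argmax', axis=axis, out=out, **kwds)
    return bound(*args, **kwds)
ValueError: attempt to get argmax of an empty sequence
```

```bash
python3 - <<'E'
from h import *
P=np.load("scene0.npy").reshape(-1,3);x,y,z=P.T
m=(z>.3)&(y<.3)&(y>-.6)&(x>.4);print("cabinet x,z pcts",np.percentile(x[m],[0,1,5,50]),np.percentile(z[m],[0,1,5,50]))
P=np.load("top0.npy").reshape(-1,3);x,y,z=P.T
m=(z>.3)&(y<.3)&(y>-.6)&(x>.5);print(np.percentile(x[m],[0,1,5,50]),np.percentile(z[m],[0,1,5,50]))
E
python3 -m handwheel '[[3,4,0,0,0,-0.02],[6,8,0,0,0,-0.04],[9,12.5,0,0,0,-0.06],[12,16.5,0,0,0,-0.08],[15,21,0,0,0,-0.1],[18,25,0,0,0,-0.12],[21,29,0,0,0,-0.136],[23,32,0,0,0,-0.136]]' 1
```

```text
cabinet x,z pcts [0.40003123 0.40733022 0.4372459  0.58453031] [0.3000056  0.30398484 0.31968755 0.65893657]
[0.50003315 0.51960193 0.57362273 0.58427499] [0.30028037 0.42730621 0.68828885 1.06523491]
clock: 1.1
eef_pos: [0.3949, -0.2811, 0.4043]
tcp_rot: [0.998, 0.065, -0.0, -0.0]
wrist_force: [-0.0, -0.3, -0.4]
grip_width: 0.085
gripper_force: 0.0
```

```bash
python3 -m handwheel '[[3,4,-1,0,0,0],[6,8,-2.5,0,0,0],[9,12,-4,0,0,0],[12,16,-6,0,0,0],[15,20,-8,0,0,0],[17.5,24.5,-9.5,0,0,0],[17.8,24.8,-10.4,0,0,0],[17.8,24.8,-10.4,0,0,0]]'; python3 - <<'E'
from h import *
b=robot.get_image("scene");c=b["color"][120:270,150:330];cv2.imwrite("pics/s1.png",cv2.resize(c,None,fx=4,fy=4)[...,::-1])
E
```

```text
clock: 2.1
eef_pos: [0.5715, -0.0349, 0.2992]
tcp_rot: [0.998, 0.065, -0.002, -0.0]
wrist_force: [0.1, 0.4, 0.5]
grip_width: 0.0855
gripper_force: 0.0
```

View pics/s1.png

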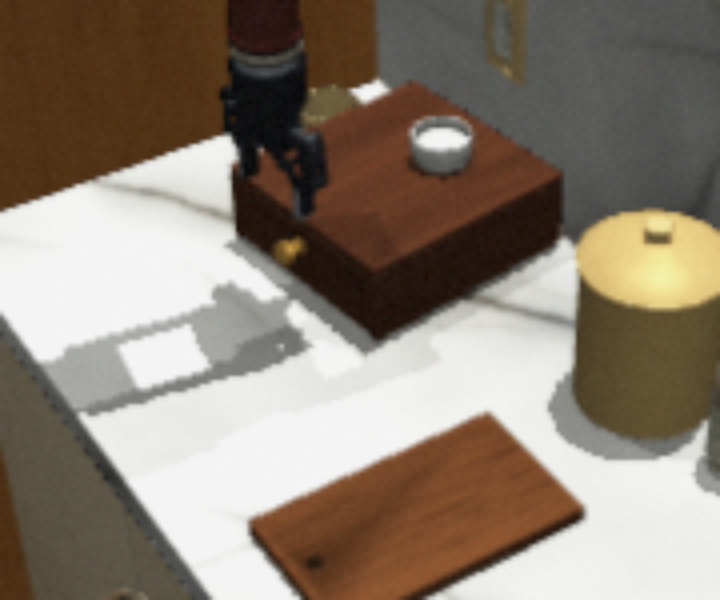

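The gripper stands over the brass knob (crop 288,248) and is aligned with it. I'll lower and close.

```bash
python3 -m handwheel '[[0.1,0.1,-2,0,0,0],[0.1,0.1,-4,0,0,0],[0.1,0.1,-6,0,0,0],[0.1,0.1,-7.5,0,0,0],[0.1,0.1,-8.2,0,0,0],[0.1,0.1,-8.2,0,0,0],[0.1,0.1,-8.2,0,0,0],[0.1,0.1,-8.2,0,0,0]]' && python3 -m handwheel '[[0,0,0,0,0,0],[0,0,0,0,0,0],[0,0,0,0,0,0],[0,0,0,0,0,0],[0,0,0,0,0,0],[0,0,0,0,0,0],[0,0,0,0,0,0],[0,0,0,0,0,0]]' 0
```

```text
clock: 3.15
eef_pos: [0.5737, -0.0341, 0.2196]
tcp_rot: [0.998, 0.065, 0.001, 0.0]
wrist_force: [-0.2, -0.1, -0.7]
grip_width: 0.0856
gripper_force: 0.0
clock: 4.15
eef_pos: [0.5731, -0.0327, 0.2192]
tcp_rot: [0.998, 0.064, -0.0, -0.002]
wrist_force: [-1.6, 4.3, 3.2]
grip_width: 0.0238
gripper_force: 58.5
```

```bash
python3 -m handwheel '[[-1,-0.13,0,0,0,0],[-3,-0.39,0,0,0,0],[-5,-0.65,0,0,0,0],[-7,-0.91,0,0,0,0],[-9,-1.17,0,0,0,0],[-11,-1.43,0,0,0,0],[-12.5,-1.63,0,0,0,0],[-13.5,-1.76,0,0,0,0]]' && python3 -m handwheel '[[0,0,0,0,0,0],[-0.1,0,0,0,0,0],[-0.1,0,0,0,0,0],[-0.1,0,0,0,0,0],[-0.1,0,0,0,0,0],[-0.1,0,0,0,0,0],[-0.1,0,0,0,0,0],[-0.1,0,0,0,0,0]]'
```

```text
clock: 5.15
eef_pos: [0.4384, -0.0508, 0.2192]
tcp_rot: [0.998, 0.064, 0.002, -0.001]
wrist_force: [22.5, 9.9, -6.4]
grip_width: 0.0234
gripper_force: 60.3
clock: 6.15
eef_pos: [0.4384, -0.0508, 0.2193]
tcp_rot: [0.998, 0.064, 0.002, -0.001]
wrist_force: [4.6, 6.0, -0.6]
grip_width: 0.0239
gripper_force: 61.1
```

```bash
python3 -m handwheel '[[0,0,0,0,0,0],[0,0,0,0,0,0],[0,0,0,0,0,0],[0,0,0,0,0,0],[0,0,3,0,0,0],[0,0,7,0,0,0],[0,0,12,0,0,0],[0,0,16,0,0,0]]' 1 && python3 -m handwheel '[[0,-3,0,0,0,0],[0,-9,0,0,0,0],[0,-15,0,0,0,0],[0,-20,0,0,0,0],[0,-24,0,0,0,0],[0,-25,0,0,0,0],[0,-25,0,0,0,0],[0,-25,0,0,0,0]]' 0.58;  python3 - <<'E'
from h import *
for n in("top","scene"):
    i=robot.get_image(n);np.save(n+"1.npy",pts(i));save(i,n+"1.png")
    c=i["color"][140:240,140:260] if n=="top" else i["color"][130:250,170:330]
    cv2.imwrite(f"pics/{n}1c.png",cv2.resize(c,None,fx=5,fy=5)[...,::-1])
E
```

```text
clock: 7.15
eef_pos: [0.4372, -0.0518, 0.3808]
tcp_rot: [0.998, 0.065, 0.001, 0.0]
wrist_force: [-0.4, 0.2, 0.1]
grip_width: 0.0853
gripper_force: 0.0
clock: 8.15
eef_pos: [0.4372, -0.3004, 0.3784]
tcp_rot: [0.998, 0.065, -0.0, -0.001]
wrist_force: [-1.0, -0.6, 0.2]
grip_width: 0.0492
gripper_force: 0.0
```

View pics/top1c.png

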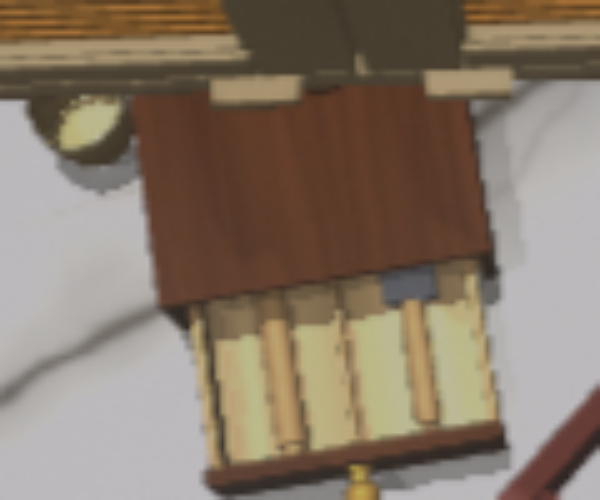

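The pin is in the left lane, running from crop (272,322) to (290,448). The brush, with its blue ferrule, is in the right lane. Next I'll measure the pin.

```bash
python3 - <<'E'
from h import *
a=np.radians(7.4);R=np.array([[np.cos(a),-np.sin(a)],[np.sin(a),np.cos(a)]])
F=np.array([.595,-.030])   # middle of top front edge
im=cv2.imread("pics/top1.png")
P=np.load("top1.npy")
m=comp((P[...,2]>.095)&(P[...,2]<.106)&(P[...,0]>.5)&(P[...,1]<.2)&(P[...,1]>-.25))
r=cv2.minAreaRect((P.reshape(-1,3)[m][:,:2]*1000).astype(np.float32));print("chest",r)
sub=P[195:235,178:245].reshape(-1,3);col=im[195:235,178:245].reshape(-1,3)
q=(sub[:,:2]-F)@R
L=np.c_[q*1000,sub[:,2]*1000]   # chest coords rel. front edge mid
for s0 in range(-118,5,10):
    k=(L[:,0]>s0-5)&(L[:,0]<=s0+5)&(L[:,1]>8)&(L[:,1]<92)&(L[:,2]>22)&(L[:,2]<60)
    if k.sum(): print(s0,k.sum(),L[k,1].mean().round(1),L[k,1].min().round(1),L[k,1].max().round(1),L[k,2].max().round(1))
k=(L[:,1]>8)&(L[:,1]<92)&(L[:,2]>24)&(L[:,2]<60)&(L[:,0]>-112);print("pin s min",L[k,0].min(),L[k][:,0].max())
k=(L[:,2]>75)&(L[:,2]<92)&(L[:,0]<-90);print("front top",L[k].min(0),L[k].max(0))
k=(abs(L[:,2]-57)<3)&(L[:,0]>-110)&(L[:,0]<-20);print("sides y",np.percentile(L[k,1],[0,10,40,60,90,100]))
E
```

```text
chest ((674.4364624023438, -18.903762817382812), (160.95314025878906, 249.8508758544922), 7.392614364624023)
-108 13 46.4 18.3 55.7 39.5
-98 19 48.1 24.3 75.7 50.0
-88 17 50.2 27.1 69.9 42.7
-78 22 48.4 10.2 83.3 44.3
-68 16 45.2 9.0 59.5 45.7
-58 20 53.0 38.5 85.0 42.4
-48 19 46.4 10.1 68.9 48.8
-38 18 48.6 12.0 66.3 40.9
-28 17 48.3 22.4 60.5 46.3
-18 18 52.3 33.3 86.7 41.0
-8 19 50.4 38.7 62.8 48.1
2 17 53.2 34.3 81.1 43.8
pin s min -111.0127284612692 13.1503401315156
front top [-136.23406267 -111.03368008   75.01291741] [-119.50536172  110.09300551   91.86280624]
sides y [-108.63283177 -106.58768187 -102.06858036  102.24399531  107.0236796
  109.17713461]
```

```bash
python3 - <<'E'
from h import *
a=np.radians(7.4);R=np.array([[np.cos(a),-np.sin(a)],[np.sin(a),np.cos(a)]]);F=np.array([.595,-.030])
i=robot.get_image("top");K=i["mtx"];Rc,_=cv2.Rodrigues(np.array(i["rvec"],float));t=np.array(i["tvec"]).ravel();C=-Rc.T@t
def ray(px,z):
    d=Rc.T@np.linalg.inv(K)@[px[0],px[1],1.];return (C+d*(z-C[2])/d[2])[:2]
def rep(n,cx,cy,z):
    w=ray((140+cx/5-.4,140+cy/5-.4),z);print(n,w.round(4),((w-F)@R*1000).round(1))
for n,cx,cy,z in[("pin near tip",291,449,.026),("mid440",289,435,.026),("mid330",274,330,.026),("leftedge front-top",207,485,.084),("right front-top",504,440,.084),("board L",160,303,.1),("board R",493,250,.1)]:rep(n,cx,cy,z)
P=np.load("scene1.npy").reshape(-1,3)
L=np.c_[(P[:,:2]-F)@R*1000,P[:,2]*1000]
for s0 in range(-108,5,12):
    k=(abs(L[:,0]-s0)<6)&(L[:,1]>20)&(L[:,1]<80)&(L[:,2]>24)&(L[:,2]<50)
    if k.sum():print(s0,k.sum(),np.median(L[k,1]).round(1),np.percentile(L[k,2],90).round(1))
st=robot.state();print(st["clock"],st["eef_pos"],st["tcp_rot"])
E
```

```text
pin near tip [0.481  0.0056] [-108.5   50. ]
mid440 [0.4917 0.007 ] [-97.6  50. ]
mid330 [0.5734 0.0177] [-15.3  50.1]
leftedge front-top [0.4489 0.0596] [-133.3  107.7]
right front-top [ 0.4737 -0.1584] [-136.9 -111.7]
board L [0.5827 0.0912] [  3.4 121.8]
board R [ 0.6132 -0.1551] [   1.9 -126.4]
-84 9 42.4 40.8
-72 13 44.8 40.1
-60 16 43.2 41.9
-48 7 39.8 35.4
8.3 [ 0.43736076 -0.30047017  0.37869349] [ 9.97842185e-01  6.56578186e-02 -4.20576225e-06 -1.56386191e-04]
```

View pics/scene1c.png

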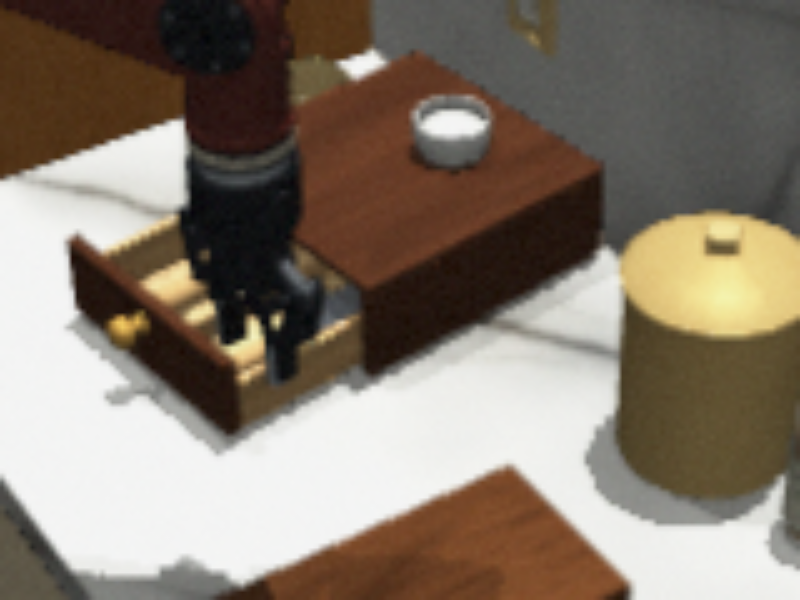

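```bash
python3 -m handwheel '[[1,4,0,0,0,0],[2,9,0,0,0,0],[3,15,-1,0.0056,-0.043,0],[4.5,20,-3,0.011,-0.087,0],[6,25,-5,0.017,-0.13,0],[7.2,29.5,-7,0.0225,-0.1736,0],[7.7,31,-7.9,0.0225,-0.1736,0],[7.7,31,-7.9,0.0225,-0.1736,0]]' 0.58; python3 - <<'E'
from h import *
from scipy.spatial.transform import Rotation as Ro
s=robot.state();p=s["eef_pos"];r=Ro.from_quat(s["tcp_rot"]).as_matrix();print(p,p+.155*r[:,2],r.round(3))
E
```

```text
clock: 9.3
eef_pos: [0.5139, 0.0093, 0.2991]
tcp_rot: [0.994, 0.066, 0.086, -0.006]
wrist_force: [0.0, 0.5, -0.7]
grip_width: 0.0496
gripper_force: 0.0
[0.51389292 0.00927932 0.29912863] [0.54035132 0.01276102 0.14644323] [[ 0.976  0.132  0.171]
 [ 0.13  -0.991  0.022]
 [ 0.172  0.    -0.985]]
```

```bash
python3 -m handwheel '[[0,0,-2,0,0,0],[0,0.05,-4.5,0,0,0],[0,0.05,-7,0,0,0],[0,0.05,-9,0,0,0],[0,0.05,-10.4,0,0,0],[0,0.05,-10.9,0,0,0],[0,0.05,-10.9,0,0,0],[0,0.05,-10.9,0,0,0]]'; python3 - <<'E'
from h import *
i=robot.get_image("top");cv2.imwrite("pics/top2c.png",cv2.resize(i["color"][140:240,140:260],None,fx=5,fy=5)[...,::-1])
E
```

```text
clock: 10.3
eef_pos: [0.5148, 0.0087, 0.1916]
tcp_rot: [0.994, 0.065, 0.088, -0.005]
wrist_force: [-0.3, -0.6, -0.1]
grip_width: 0.0496
gripper_force: 0.0
```

View pics/top2c.png

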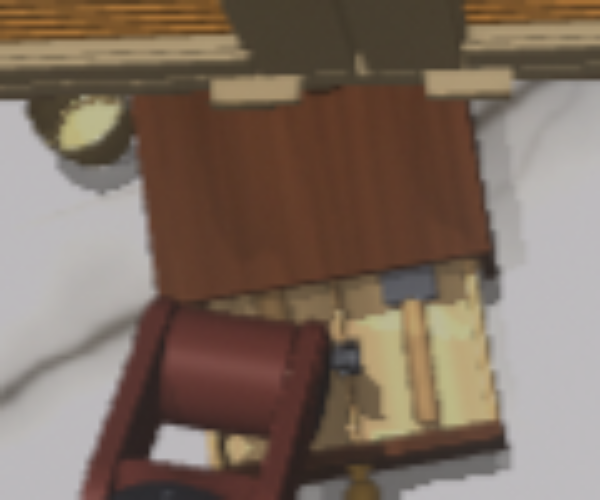

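The arm hides the pin, but the hand is in the left lane without contact. I'll lower 2 mm and close.

```bash
python3 -m handwheel '[[0,0,-0.2,0,0,0],[0,0,-0.2,0,0,0],[0,0,-0.2,0,0,0],[0,0,-0.2,0,0,0],[0,0,-0.2,0,0,0],[0,0,-0.2,0,0,0],[0,0,-0.2,0,0,0],[0,0,-0.2,0,0,0]]' 0; python3 - <<'E'
from h import *
i=robot.get_image("scene");cv2.imwrite("pics/scene2c.png",cv2.resize(i["color"][130:250,170:330],None,fx=5,fy=5)[...,::-1])
E
```

```text
clock: 11.35
eef_pos: [0.5145, 0.0089, 0.1892]
tcp_rot: [0.994, 0.065, 0.088, -0.006]
wrist_force: [-1.5, 1.8, 5.6]
grip_width: 0.0217
gripper_force: 59.0
```

```bash
python3 -m handwheel '[[-0.05,0,0.2,0,0,0],[0.35,0.05,0.75,-0.004,0.03,0],[0.86,0.11,1.29,-0.0079,0.0606,0],[1.32,0.17,1.8,-0.0118,0.091,0],[1.81,0.24,2.31,-0.0158,0.1212,0],[2.33,0.3,2.8,-0.0197,0.1515,0],[2.86,0.37,3.26,-0.0236,0.1818,0],[2.86,0.37,3.26,-0.0236,0.1818,0]]'; python3 - <<'E'
from h import *
i=robot.get_image("scene");cv2.imwrite("pics/scene3c.png",cv2.resize(i["color"][130:250,170:330],None,fx=5,fy=5)[...,::-1])
E
```

```text
clock: 12.4
eef_pos: [0.5428, 0.0125, 0.2208]
tcp_rot: [0.998, 0.065, -0.004, 0.0]
wrist_force: [-0.7, 0.3, -1.6]
grip_width: 0.0216
gripper_force: 59.3
```

View pics/scene3c.png

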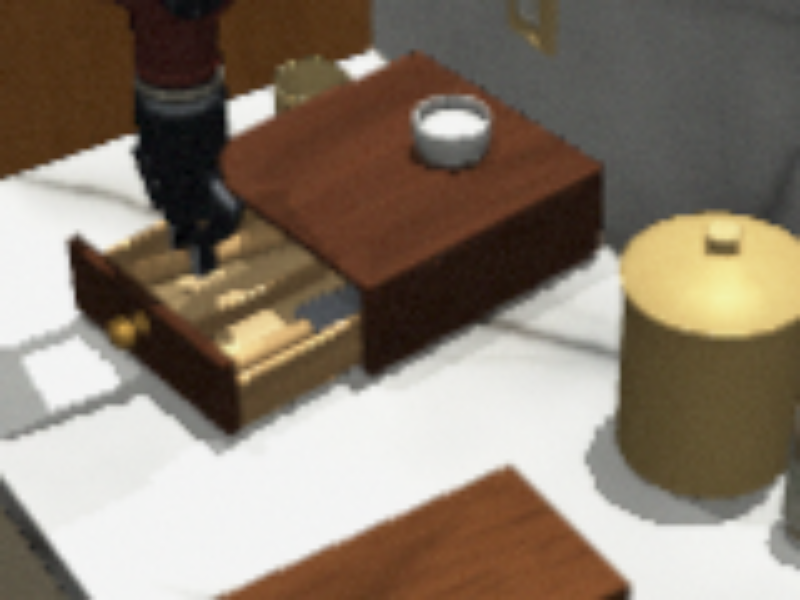

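The tool is at the fingers near (200,265) and the wrist force is low, so the pin is tilting freely. I'll continue to 21°.

```bash
python3 -m handwheel '[[0.54,0.07,0.45,-0.004,0.03,0],[1.09,0.14,0.89,-0.0079,0.0606,0],[1.67,0.22,1.3,-0.0118,0.091,0],[2.25,0.29,1.69,-0.0158,0.1212,0],[2.85,0.37,2.06,-0.0197,0.1515,0],[3.45,0.45,2.42,-0.0237,0.1818,0],[3.45,0.45,2.42,-0.0237,0.1818,0],[3.45,0.45,2.42,-0.0237,0.1818,0]]'; python3 - <<'E'
from h import *
a=np.radians(7.4);R=np.array([[np.cos(a),-np.sin(a)],[np.sin(a),np.cos(a)]]);F=np.array([.595,-.030])
i=robot.get_image("scene");P=pts(i);c=cv2.resize(i["color"][130:250,170:330],None,fx=5,fy=5)
cv2.imwrite("pics/scene4c.png",c[...,::-1])
P=P.reshape(-1,3);L=np.c_[(P[:,:2]-F)@R*1000,P[:,2]*1000]
for s0 in range(-120,0,12):
    k=(abs(L[:,0]-s0)<6)&(abs(L[:,1]-45)<25)&(L[:,2]>40)&(L[:,2]<125)
    if k.sum():print(s0,k.sum(),np.median(L[k],axis=0).round(1))
E
```

```text
clock: 13.45
eef_pos: [0.5766, 0.017, 0.2448]
tcp_rot: [0.993, 0.065, -0.096, 0.006]
wrist_force: [-0.1, 0.2, -1.2]
grip_width: 0.0218
gripper_force: 59.3
-120 8 [-123.6   47.3   86.2]
-108 10 [-109.6   44.3  106. ]
-96 20 [-96.1  41.  108.8]
-84 16 [-81.6  40.6 105.8]
-72 13 [-69.9  40.9  96. ]
-60 16 [-59.   38.2  95.6]
-48 49 [-47.7  39.4 102.9]
-36 26 [-37.7  58.  103.8]
-24 8 [-25.2  39.3  80.7]
-12 15 [-12.8  40.9  76.1]
```

View pics/scene4c.png

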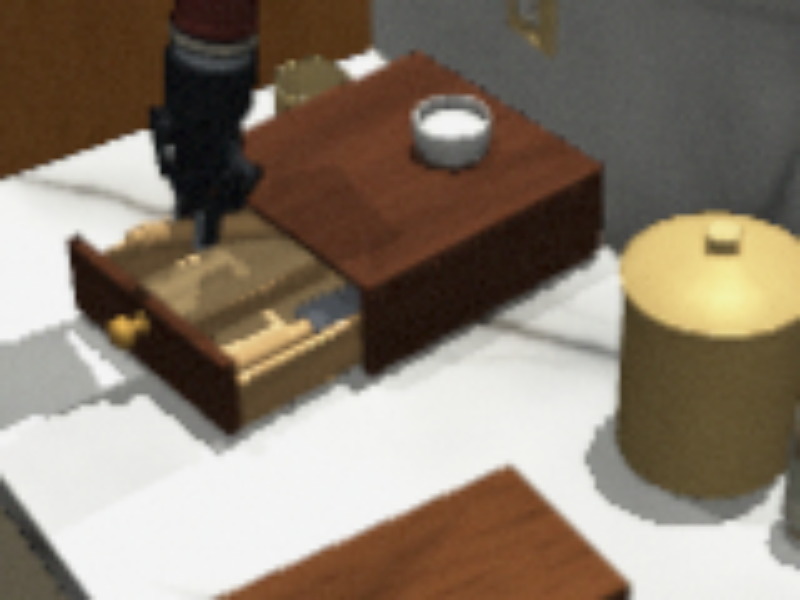

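The near end is up at about crop (130,235), z ≈ 105 mm, which matches the plan. I'll slide the pin out along its axis, then lift.

```bash
python3 -m handwheel '[[-1,-0.13,0.38,0,0,0],[-2.8,-0.36,1.08,0,0,0],[-4.6,-0.6,1.77,0,0,0],[-6.4,-0.83,2.46,0,0,0],[-8.2,-1.06,3.15,0,0,0],[-10,-1.29,3.85,0,0,0],[-11.7,-1.52,4.5,0,0,0],[-13,-1.69,5.0,0,0,0]]' && python3 -m handwheel '[[-0.3,0,0.3,0,0,0],[-0.6,0,1.5,0,0,0],[-0.6,0,3.5,0,0,0],[-0.6,0,5.5,0,0,0],[-0.6,0,7.5,0,0,0],[-0.6,0,9,0,0,0],[-0.6,0,10,0,0,0],[-0.6,0,10,0,0,0]]'
```

```text
clock: 14.5
eef_pos: [0.4459, 0.0001, 0.2957]
tcp_rot: [0.993, 0.065, -0.096, 0.006]
wrist_force: [0.7, 0.1, -2.0]
grip_width: 0.0219
gripper_force: 59.3
clock: 15.5
eef_pos: [0.4416, 0.0001, 0.3963]
tcp_rot: [0.993, 0.065, -0.095, 0.006]
wrist_force: [-0.6, -1.0, -1.5]
grip_width: 0.0218
gripper_force: 59.3
```

```bash
python3 - <<'E'
from scipy.spatial.transform import Rotation as R
import numpy as np
a=np.array([.0473,-.3636,0])
for f in (.25,.5,.75,1):print((R.from_rotvec([0,0,-.125*f])*R.from_rotvec(a*f)).as_rotvec().round(3))
E
```

```text
[ 0.01  -0.091 -0.031]
[ 0.018 -0.182 -0.062]
[ 0.023 -0.274 -0.093]
[ 0.025 -0.366 -0.124]
```

```bash
python3 -m handwheel '[[0,-1.5,0,0,0,0],[0,-5,0,0.005,-0.045,-0.015],[0,-9,0,0.01,-0.091,-0.031],[0,-13,0,0.014,-0.137,-0.046],[0,-17,0,0.018,-0.182,-0.062],[0,-21,0,0.021,-0.228,-0.078],[0,-25,0,0.023,-0.274,-0.093],[-0.2,-29,0,0.024,-0.32,-0.108]]' && python3 -m handwheel '[[-0.2,-4,-1,0.001,-0.023,-0.008],[-0.4,-7.5,-2,0.001,-0.046,-0.016],[-0.4,-9.5,-3.5,0.001,-0.046,-0.016],[-0.4,-10.1,-5,0.001,-0.046,-0.016],[-0.4,-10.1,-6,0.001,-0.046,-0.016],[-0.4,-10.1,-6.5,0.001,-0.046,-0.016],[-0.4,-10.1,-6.5,0.001,-0.046,-0.016],[-0.4,-10.1,-6.5,0.001,-0.046,-0.016]]'
python3 - <<'E'
from h import *
i=robot.get_image("scene");P=pts(i)
j=robot.get_image("top");Q=pts(j)
c=np.hstack([cv2.resize(i["color"][150:300,180:330],None,fx=3,fy=3)[:450,:400],cv2.resize(j["color"][160:280,250:350],(400,450))])
cv2.imwrite("pics/f.png",c[...,::-1])
for n,im,M in(("scene",i,P),("top",j,Q)):
    m=(M[...,2]>.12)&(M[...,2]<.2)&(abs(M[...,1]+.391)<.05)&(M[...,0]>.3)&(M[...,0]<.7)
    q=M[m];print(n,len(q))
    for x0 in np.arange(.38,.66,.03):
        k=abs(q[:,0]-x0)<.015
        if k.sum()>2:print(x0.round(2),k.sum(),np.median(q[k],axis=0).round(3))
s=robot.state();print(s["tcp_rot"])
E
```

```text
clock: 16.5
eef_pos: [0.4383, -0.2918, 0.3942]
tcp_rot: [0.998, 0.01, 0.064, -0.001]
wrist_force: [0.3, 0.4, 0.2]
grip_width: 0.0216
gripper_force: 59.3
clock: 17.5
eef_pos: [0.4357, -0.3905, 0.3313]
tcp_rot: [0.996, 0.003, 0.088, 0.0]
wrist_force: [0.1, -0.4, -1.3]
grip_width: 0.0215
gripper_force: 59.4
scene 368
0.41 59 [ 0.41  -0.397  0.176]
0.44 76 [ 0.444 -0.399  0.178]
0.47 31 [ 0.465 -0.41   0.177]
0.5 41 [ 0.504 -0.399  0.177]
0.53 52 [ 0.531 -0.397  0.176]
0.56 49 [ 0.558 -0.397  0.176]
0.59 48 [ 0.59  -0.395  0.175]
0.62 11 [ 0.611 -0.393  0.173]
top 224
0.41 39 [ 0.406 -0.388  0.178]
0.5 9 [ 0.512 -0.382  0.177]
0.53 54 [ 0.53  -0.389  0.179]
0.56 57 [ 0.56  -0.388  0.178]
0.59 51 [ 0.589 -0.387  0.177]
0.62 12 [ 0.609 -0.388  0.173]
[9.96118369e-01 2.75067641e-03 8.79804842e-02 2.49436293e-04]
```

View pics/f.png

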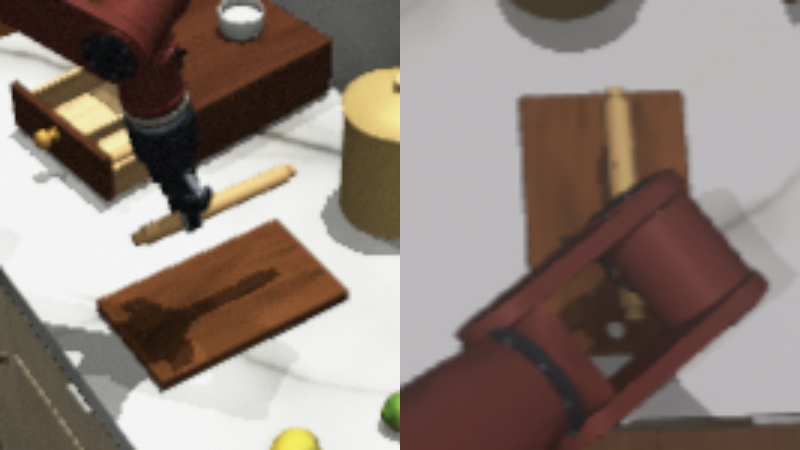

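The pin is held level and lengthwise over the board at z ≈ 0.166, from (135,240) to (293,170) in the picture. The drawer is out and the brush is still inside it. I'll let it settle, then hand in.

```bash
python3 -m handwheel '[[0,0,0,0,0,0],[0,0,0,0,0,0],[0,0,0,0,0,0],[0,0,0,0,0,0],[0,0,0,0,0,0],[0,0,0,0,0,0],[0,0,0,0,0,0],[0,0,0,0,0,0]]' && python3 -c "
from bench import robot
print(robot.hand_in())"
```

```text
clock: 18.6
eef_pos: [0.4353, -0.3909, 0.3305]
tcp_rot: [0.996, 0.002, 0.087, -0.0]
wrist_force: [-0.2, 0.8, -1.8]
grip_width: 0.0215
gripper_force: 59.4
the job is handed in; nothing more can be done
None
```

I handed the job in at about 18.6 s (no verdict came back): the drawer is out to its stop with the brush still in it, and the pin is gripped level and lengthwise about 15 cm above the middle of the board.

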